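# Clear the mounting board and present the mosaic tablet

### The arm

A 6-joint arm with a two-finger parallel gripper is mounted at the origin on the work surface. World frame = base frame: x ahead of the robot, y to its left, z up, the work surface at z = 0. Lengths are in m, angles in rad, forces in N, time in s.
With the tool pointing down it reaches from about 0.375 to 0.9 m from the base axis. Payload 3.1 kg.
Tool frame: the origin (TCP) lies midway between the tips of the shut fingers; the grasp point (between the pads) lies 19 mm behind it (manip.grasp_offset is the distance from the TCP to the grasp point, in m); z points along the fingers, y is the line along which they close (so a half turn about z gives the same grasp; the last joint's range is limited). The gripper opens to 85 mm and grips with 20 to 120 N. Pads are 22 mm wide; open, the fingers measure 114 mm over their backs; the gripper's body (76 mm by 85 mm) begins 54 mm behind the grasp point. The pads swing forward as they close: fully open they stand 13 mm farther back than shut.
Start: joints at [-1.333, 0.527, 1.433, -0, 1.181, -0.178], TCP at [0.252, -0.572, 0.231] pointing down, gripper open.
Joint ranges: [-3.08, 3.08], [-0.75, 2.2], [0.22, 2.44], [-1.43, 4.57], [0, 2.65], [-2.85, 2.85]. Speed limits (rad/s): [2.79, 2.79, 3.14, 3.14, 3.14, 3.14].

### API

Orientations are given as a unit quaternion [x, y, z, w].
In Python, from station import sensors, cams, order, manip gives the robot as it stands.
- The arm moves only by the tool move_arm, never from a script. Its argument "targets" is a list of rows, each an object of numbers: "dx", "dy", "dz": the shift along the world's x, y, z normalised to -1 to 1, where 1 is 25 mm; "rx", "ry", "rz": the turn, a rotation vector about the world's x, y, z normalised to -1 to 1, where 1 is 30 degrees. A call has exactly 10 rows; each row shifts and turns the commanded pose from where the row before left it; what a row does not reach is not made up. A row lasts 1/8 s, in which the tool goes at most 62.5 mm and 10.7 degrees, less where a joint would pass 70% of its speed; a pose out of reach is approached as far as the arm can. A call with a number of a shift or a turn outside -1 to 1 is refused whole. A call with a gripper value outside its range is refused whole. "claw" is the opening in per cent of the stroke, from 0 (shut) to 100 (fully open), set as the call begins (left out, the last holds). The fingers move at their own pace and stop on an object; "newtons" is the grip in N (left out, the last holds). Time passes only in rows, so rows that do not move let the fingers close, or fill a call up. It gives the time, the measured TCP pose, the force, the opening and the grip force at its end, in the units of the state.
- sensors.sense(): the state, without advancing time (a new reading comes with each control period).
- cams.snapshot(name): name is "scene" or "top" or "wrist"; returns the picture (400x640x3 uint8, red, green, blue); there is no depth.
- cams.camera_model(name): a dict with "fx", "fy", "cx", "cy" (pixels), "extrinsics" (4x4, takes a point from world to camera coordinates). Camera axes: x right, y down, z forward; pixel columns grow to the right and rows downward; lengths in m; the calibration is good to about 2 mm. A picture is of the moment at which its call begins: read the wrist's pose just before it. camera_model takes no time and is no camera call; for the wrist camera it gives the pose at the moment of the call.
- order.sign_off(): hands the job in; it is judged then, once.
The state is a dict: "t": time; "q": joint angles; "qd": joint speeds; "tau": joint torques, N m; "tcp_pos": TCP position; "tool_rot": TCP orientation; "force": force on the tool from outside, world axes, zero at the start; "ft_torque": the same for the moment, N m; "finger_gap": opening from 0.0 (shut) to 1.0 (fully open); "gripper_force": force on a finger pad.
Only numpy, scipy, OpenCV 4.12 (cv2) and the standard library are available. Lean on these libraries where they do the work, as an engineer would, in place of code of your own. Each camera call takes 0.05 s, during which the arm holds its last target. There are 200 camera calls.

### The job

First sweep the four loose stone chips off the dark mounting board with the wooden scraper block (not with the fingers) and set the scraper down on the table beside the board. Then draw the tallest mosaic tablet up out of the rack and hold it over the middle of the cleared board, its foot at least 80 mm above the board and leaned half way (about 45 degrees) between upright and flat with the mosaic face looking upward, as if about to lay it on the board. Finish while still holding it there; leave the other two tablets in the rack and the cup and jar undisturbed.

Things in the scene. Friction and masses are not known exactly. Their poses are not given: they have to be found in the camera images.
- board: fixed square mounting board, dark top on plywood, 170 x 170 mm, 22 mm high, lying on the table (left of centre as seen from the robot); origin at the centre of its underside, x and y along its edges, z up
- chip0_center (a point): centre of loose stone chip 0, 24 x 18 mm in plan and 12 mm high, 12 g; starts flat on the board
- chip1_center (a point): centre of loose stone chip 1, 20 x 20 mm in plan and 12 mm high, 12 g; starts flat on the board
- chip2_center (a point): centre of loose stone chip 2, 26 x 16 mm in plan and 12 mm high, 12 g; starts flat on the board
- chip3_center (a point): centre of loose stone chip 3, 22 x 18 mm in plan and 12 mm high, 12 g; starts flat on the board
- scraper_center (a point): centre (half-way up, 30 mm over its underside) of the scraper block standing on the table: black rubber foot 140 x 32 x 14 mm high, on it a wooden grip 110 mm long, 26 mm wide, up to 60 mm over the underside; x along its length, y across it, z up; about 0.2 kg; grasp across the wooden grip from above
- rack: fixed wooden slotted rack 190 x 110 mm, 55 mm high; origin at the centre of its underside; three slots 17 mm wide that run along its y, at x = -55, 0 and +55 mm, their floor 10 mm over the table; one tablet stands in each, in any order
- tablet_tall_center (a point): centre (half-way up) of the tallest tablet, 130 mm high, 80 mm wide, 14 mm thick (10 mm slab with a 4 mm mosaic on the +x side; the top 30 mm is bare slab, 10 mm thick, from x = -7 to x = +3 mm), about 0.24 kg; x is the way the mosaic face looks (starts away from the robot), y along its width, z towards its top edge
- tablet_tall: the same tallest tablet; origin at the centre of its foot (underside), same axes
- tablet_wide: another tablet, 85 mm high, 95 mm wide, 14 mm thick; origin at the centre of its underside; stays in the rack
- tablet_small: another tablet, 90 mm high, 55 mm wide, 14 mm thick; origin at the centre of its underside; stays in the rack
- cup: open black plastic cup, 68 mm across, 60 mm high, beyond and between board and rack; origin at the centre of its underside; bystander
- jar: closed amber jar, 60 mm across, 75 mm high, beyond the board; origin at the centre of its underside; bystander

How it is judged:
By the outcome, as a careful person would: the job done as asked, in the order asked, and still so for the second after the job is handed in, while the arm keeps its last pose, push and grip.
It also fails if it takes over 58 s, if anything falls off the work surface, if the arm or the gripper's body presses on something with over 40 N, if the wrist force passes 120 N, or if a joint passes its speed limit or range.

## Working session

There is one attempt and no reset: what is moved stays moved. The work goes in short steps, Python scripts to look and compute and a tool call to move; the robot and the scene stay as the last step left them, time stands still between calls to the robot, and variables do not carry over. Pictures are saved under pics/ and viewed, at most 10 in all, crops included, and the job is handed in when it is done.

Besides the shell and the picture viewer there is one more tool, called after "Request:" by a JSON object that holds its "api" and its "payload". move_arm: Moves the arm, as the interface text tells. Scaled input: -1 to 1 covers 25 mm each way for a shift and 30 degrees each way for a turn. Its arguments: {"type":"object","properties":{"targets":{"type":"array"},"claw":{"type":"number"},"newtons":{"type":"number"}},"required":["targets"]}

```bash
ls; mkdir -p pics
python3 - <<'E'
from station import sensors,cams,manip
import cv2,numpy as np
print(sensors.sense()['t'],manip.grasp_offset, sensors.sense()['tool_rot'])
for n in('scene','top'):
    cv2.imwrite(f'pics/{n}0.png',cams.snapshot(n)[...,::-1]); m=cams.camera_model(n);print(n,m['fx'],m['cx'],m['cy'],np.round(np.array(m['extrinsics']),3).tolist())
E
```

```text
pics
0.0 0.0187 [ 9.78467922e-01  2.06396046e-01 -3.90476218e-05 -1.09395132e-03]
scene 420.9627790402164 318.01850287336765 198.89723761914246 [[-0.799, 0.6, -0.02, 0.502], [0.396, 0.502, -0.769, -0.225], [-0.451, -0.623, -0.639, 1.224], [0.0, 0.0, 0.0, 1.0]]
top 485.3496007929393 312.0255428144592 199.81297678571912 [[-0.024, -1.0, -0.007, 0.027], [-0.988, 0.025, -0.15, 0.645], [0.15, 0.003, -0.989, 1.15], [0.0, 0.0, 0.0, 1.0]]
```

View pics/top0.png

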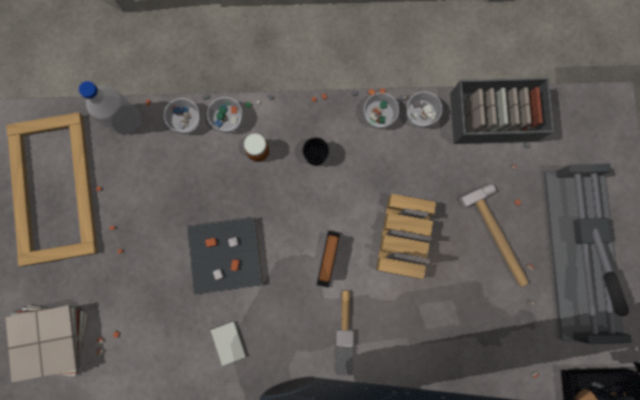

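View pics/scene0.png

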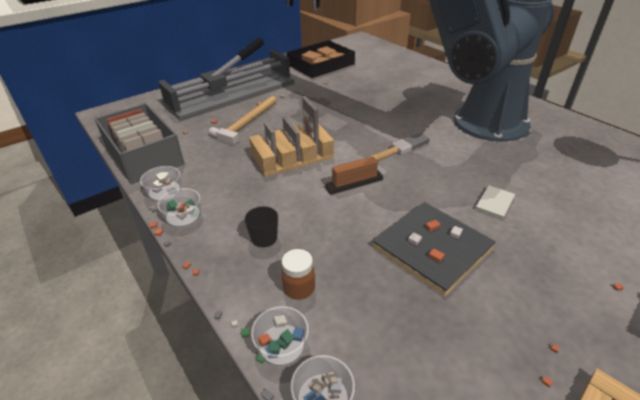

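The top view shows the board at about (227,256) with the four chips on it, the scraper at (329,258), the rack at (407,236), the cup at (316,151) and the jar at (256,147). In the scene view the tallest tablet stands in the slot nearest the robot, at about (311,115).

```bash
cat > h.py <<'E'
import numpy as np,cv2
from station import sensors,cams
def ray(m,u,v):
    E=np.array(m['extrinsics']);R,t=E[:3,:3],E[:3,3]
    d=R.T@np.array([(u-m['cx'])/m['fx'],(v-m['cy'])/m['fy'],1]);return -R.T@t,d
def plane(m,u,v,z):
    c,d=ray(m,u,v);return c+d*(z-c[2])/d[2]
def proj(m,p):
    E=np.array(m['extrinsics']);q=E[:3,:3]@np.array(p)+E[:3,3]
    return np.array([m['fx']*q[0]/q[2]+m['cx'],m['fy']*q[1]/q[2]+m['cy']])
E
python3 - <<'E'
from h import *
m=cams.camera_model('top');im=cv2.imread('pics/top0.png');hsv=cv2.cvtColor(im,cv2.COLOR_BGR2HSV)
def P(u,v,z):return np.round(plane(m,u,v,z),3)
print('board corners');[print(P(u,v,.022)) for u,v in((189,226),(258,219),(265,284),(195,292))]
print('chips');[print(P(u,v,.034)) for u,v in((210,242),(234,242),(235,265),(218,274))]
# scraper: brown
o=((hsv[...,0]<15)&(hsv[...,1]>110)).astype(np.uint8);o2=np.zeros_like(o);o2[225:295,310:345]=o[225:295,310:345]
r=cv2.minAreaRect(cv2.findNonZero(o2));print(r,P(*r[0],.06));b=cv2.boxPoints(r);print([P(*c,.06) for c in b])
w=((hsv[...,0]>10)&(hsv[...,0]<28)&(hsv[...,1]>90)).astype(np.uint8);w2=np.zeros_like(w);w2[185:285,372:442]=w[185:285,372:442]
n,l,s,c=cv2.connectedComponentsWithStats(w2)
for i in range(1,n):
    if s[i,4]>60:
        rr=cv2.minAreaRect(cv2.findNonZero((l==i).astype(np.uint8)));print(rr,P(*rr[0],.055),[P(*q,.055)[:2].tolist() for q in cv2.boxPoints(rr)])
print('cup',P(316,150,.06),'jar',P(256,144,.075))
a=cv2.resize(im[180:300,180:450],None,fx=2.9,fy=2.9,interpolation=cv2.INTER_CUBIC);cv2.imwrite('pics/c.png',a)
E
```

```text
board corners
[0.591 0.321 0.022]
[0.605 0.148 0.022]
[0.443 0.132 0.022]
[0.428 0.304 0.022]
chips
[0.549 0.266 0.034]
[0.548 0.206 0.034]
[0.491 0.204 0.034]
[0.47  0.245 0.034]
((328.29443359375, 257.85150146484375), (11.021560668945312, 47.485416412353516), 11.888657569885254) [ 0.502 -0.025  0.06 ]
[array([0.451, 0.001, 0.06 ]), array([ 0.561, -0.025,  0.06 ]), array([ 0.555, -0.051,  0.06 ]), array([ 0.445, -0.024,  0.06 ])]
((406.02288818359375, 235.74310302734375), (47.93269348144531, 77.96023559570312), 9.865806579589844) [ 0.551 -0.215  0.055] [[0.471, -0.138], [0.657, -0.179], [0.633, -0.294], [0.448, -0.25]]
cup [ 0.769 -0.002  0.06 ] jar [0.784 0.145 0.075]
```

View pics/c.png

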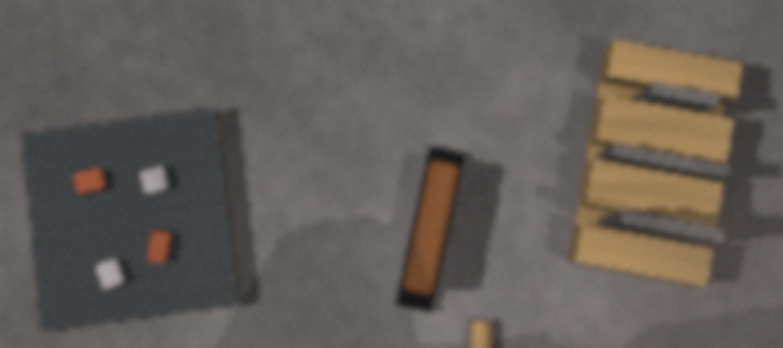

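The crop shows the board top spanning about (25..235, 110..325), with the chips at (90,180), (153,179), (160,247) and (110,274). The scraper is at (432,228) and the rack slots lie between four wooden bars. I'll move to a hover over the scraper.

Request:
{"api": "move_arm", "payload": {"targets": [{"dx":0.33,"dy":0.73,"rz":-0.0413},{"dx":0.33,"dy":0.73,"rz":-0.0413},{"dx":0.33,"dy":0.73,"rz":-0.0413},{"dx":0.33,"dy":0.73,"rz":-0.0413},{"dx":0.33,"dy":0.73,"rz":-0.0413},{"dx":0.33,"dy":0.73,"rz":-0.0413},{"dx":0.33,"dy":0.73,"rz":-0.0413},{"dx":0.33,"dy":0.73,"rz":-0.0413},{"dx":0.33,"dy":0.73,"rz":-0.0413},{"dx":0.33,"dy":0.73,"rz":-0.0413}], "claw": 100}}

```text
schema error: expected keys dx, dy, dz, rx, ry, rz
```

Request:
{"api": "move_arm", "payload": {"targets": [{"dx":0.33,"dy":0.73,"rz":-0.0413},{"dx":0.33,"dy":0.73,"rz":-0.0413},{"dx":0.33,"dy":0.73,"rz":-0.0413},{"dx":0.33,"dy":0.73,"rz":-0.0413},{"dx":0.33,"dy":0.73,"rz":-0.0413},{"dx":0.33,"dy":0.73,"rz":-0.0413},{"dx":0.33,"dy":0.73,"rz":-0.0413},{"dx":0.33,"dy":0.73,"rz":-0.0413},{"dx":0.33,"dy":0.73,"rz":-0.0413},{"dx":0.33,"dy":0.73,"rz":-0.0413}]}}

```text
schema error: expected keys dx, dy, dz, rx, ry, rz
```

Request:
{"api": "move_arm", "payload": {"targets": [{"dx":0.33,"dy":0.73,"rz":-0.0413},{"dx":0.33,"dy":0.73,"rz":-0.0413},{"dx":0.33,"dy":0.73,"rz":-0.0413},{"dx":0.33,"dy":0.73,"rz":-0.0413},{"dx":0.33,"dy":0.73,"rz":-0.0413},{"dx":0.33,"dy":0.73,"rz":-0.0413},{"dx":0.33,"dy":0.73,"rz":-0.0413},{"dx":0.33,"dy":0.73,"rz":-0.0413},{"dx":0.33,"dy":0.73,"rz":-0.0413},{"dx":0.33,"dy":0.73,"rz":-0.0413}]}}

```text
schema error: expected keys dx, dy, dz, rx, ry, rz
```

Run:
```python
from h import *
m=cams.camera_model('wrist');im=cams.snapshot('wrist')[...,::-1];cv2.imwrite('pics/w1.png',im)
s=sensors.sense();print(s['q'],s['tcp_pos'],s['tool_rot'])
hsv=cv2.cvtColor(np.ascontiguousarray(im),cv2.COLOR_BGR2HSV)
o=((hsv[...,0]<15)&(hsv[...,1]>110)).astype(np.uint8)
n,l,st,c=cv2.connectedComponentsWithStats(o)
for i in range(1,n):
    if st[i,4]>300:
        r=cv2.minAreaRect(cv2.findNonZero((l==i).astype(np.uint8)));print(st[i],plane(m,*r[0],.06).round(4),[plane(m,*q,.06).round(3)[:2].tolist() for q in cv2.boxPoints(r)])
```

```text
[-1.33352995e+00  5.28279788e-01  1.43360166e+00  2.66186736e-05
  1.18138183e+00 -1.78494873e-01] [ 0.25233712 -0.57120779  0.23054373] [ 9.78471226e-01  2.06381593e-01 -1.22394568e-05 -8.35315255e-04]
```

View pics/w1.png

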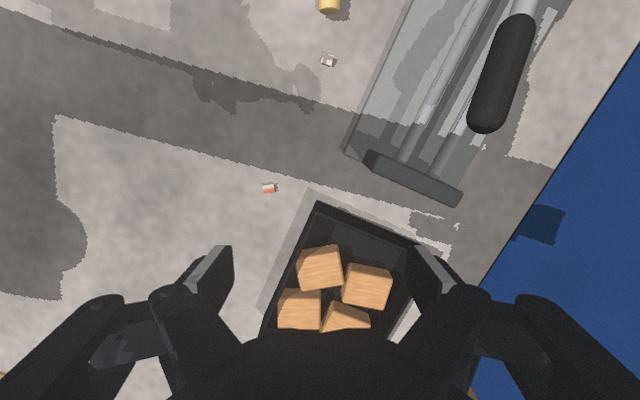

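The arm didn't move because every row needs all six keys. The wrist view still shows only the cork box at the start pose. I'll resend the moves.

Request:
{"api": "move_arm", "payload": {"targets": [{"dx":0.33,"dy":0.73,"dz":0,"rx":0,"ry":0,"rz":-0.0413},{"dx":0.33,"dy":0.73,"dz":0,"rx":0,"ry":0,"rz":-0.0413},{"dx":0.33,"dy":0.73,"dz":0,"rx":0,"ry":0,"rz":-0.0413},{"dx":0.33,"dy":0.73,"dz":0,"rx":0,"ry":0,"rz":-0.0413},{"dx":0.33,"dy":0.73,"dz":0,"rx":0,"ry":0,"rz":-0.0413},{"dx":0.33,"dy":0.73,"dz":0,"rx":0,"ry":0,"rz":-0.0413},{"dx":0.33,"dy":0.73,"dz":0,"rx":0,"ry":0,"rz":-0.0413},{"dx":0.33,"dy":0.73,"dz":0,"rx":0,"ry":0,"rz":-0.0413},{"dx":0.33,"dy":0.73,"dz":0,"rx":0,"ry":0,"rz":-0.0413},{"dx":0.33,"dy":0.73,"dz":0,"rx":0,"ry":0,"rz":-0.0413}], "claw": 100}}

```text
t: 1.4
tcp_pos: [0.3351, -0.3884, 0.2311]
tool_rot: [0.995, 0.099, -0.0, -0.0]
force: [-0.6, -0.1, -0.1]
finger_gap: 0.998
gripper_force: 0.0
```

Request:
{"api": "move_arm", "payload": {"targets": [{"dx":0.33,"dy":0.73,"dz":0,"rx":0,"ry":0,"rz":-0.0413},{"dx":0.33,"dy":0.73,"dz":0,"rx":0,"ry":0,"rz":-0.0413},{"dx":0.33,"dy":0.73,"dz":0,"rx":0,"ry":0,"rz":-0.0413},{"dx":0.33,"dy":0.73,"dz":0,"rx":0,"ry":0,"rz":-0.0413},{"dx":0.33,"dy":0.73,"dz":0,"rx":0,"ry":0,"rz":-0.0413},{"dx":0.33,"dy":0.73,"dz":0,"rx":0,"ry":0,"rz":-0.0413},{"dx":0.33,"dy":0.73,"dz":0,"rx":0,"ry":0,"rz":-0.0413},{"dx":0.33,"dy":0.73,"dz":0,"rx":0,"ry":0,"rz":-0.0413},{"dx":0.33,"dy":0.73,"dz":0,"rx":0,"ry":0,"rz":-0.0413},{"dx":0.33,"dy":0.73,"dz":0,"rx":0,"ry":0,"rz":-0.0413}]}}

```text
t: 2.65
tcp_pos: [0.4175, -0.206, 0.2312]
tool_rot: [1.0, -0.009, -0.0, -0.0]
force: [0.0, -0.0, 0.2]
finger_gap: 1.003
gripper_force: 0.0
```

Request:
{"api": "move_arm", "payload": {"targets": [{"dx":0.33,"dy":0.73,"dz":0,"rx":0,"ry":0,"rz":-0.0413},{"dx":0.33,"dy":0.73,"dz":0,"rx":0,"ry":0,"rz":-0.0413},{"dx":0.33,"dy":0.73,"dz":0,"rx":0,"ry":0,"rz":-0.0413},{"dx":0.33,"dy":0.73,"dz":0,"rx":0,"ry":0,"rz":-0.0413},{"dx":0.33,"dy":0.73,"dz":0,"rx":0,"ry":0,"rz":-0.0413},{"dx":0.33,"dy":0.73,"dz":0,"rx":0,"ry":0,"rz":-0.0413},{"dx":0.33,"dy":0.73,"dz":0,"rx":0,"ry":0,"rz":-0.0413},{"dx":0.33,"dy":0.73,"dz":0,"rx":0,"ry":0,"rz":-0.0413},{"dx":0.33,"dy":0.73,"dz":0,"rx":0,"ry":0,"rz":-0.0413},{"dx":0.33,"dy":0.73,"dz":0,"rx":0,"ry":0,"rz":-0.0413}]}}

```text
t: 3.9
tcp_pos: [0.5, -0.0235, 0.2311]
tool_rot: [0.993, -0.117, -0.0, -0.0]
force: [-0.4, -0.1, 0.4]
finger_gap: 0.996
gripper_force: 0.0
```

Run:
```python
from h import *
m=cams.camera_model('wrist');im=np.ascontiguousarray(cams.snapshot('wrist')[...,::-1]);cv2.imwrite('pics/w2.png',im)
s=sensors.sense();print(s['t'],s['q'],s['tcp_pos'],s['tool_rot'])
hsv=cv2.cvtColor(im,cv2.COLOR_BGR2HSV)
o=((hsv[...,0]<15)&(hsv[...,1]>110)).astype(np.uint8)
n,l,st,c=cv2.connectedComponentsWithStats(o)
for i in range(1,n):
    if st[i,4]>300:
        r=cv2.minAreaRect(cv2.findNonZero((l==i).astype(np.uint8)));print(st[i],plane(m,*r[0],.06).round(4),[plane(m,*q,.06).round(3)[:2].tolist() for q in cv2.boxPoints(r)])
```

```text
3.95 [-0.26780631  0.36180757  1.73815173  0.00205376  1.04136748  1.53503369] [ 0.50082888 -0.02177801  0.2312035 ] [ 9.93216458e-01 -1.16276670e-01  2.65427195e-04 -8.56074457e-04]
[ 307  131   24   97 2081] [ 0.5056 -0.0247  0.06  ] [[0.559, -0.025], [0.553, -0.049], [0.448, -0.025], [0.454, 0.001]]
[ 67 184  28  20 348] [0.5515 0.2382 0.06  ] [[0.557, 0.253], [0.564, 0.225], [0.546, 0.223], [0.539, 0.252]]
```

View pics/w2.png

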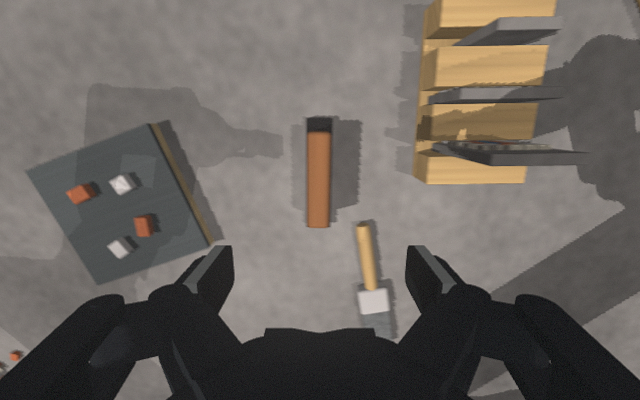

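The wrist view shows the scraper at (318,172) and the board at lower left with top corners near (28,172), (150,125), (207,245) and (97,283). The tallest tablet is the nearest one in the rack, at (520,155). I'll descend and grip the scraper.

Request:
{"api": "move_arm", "payload": {"targets": [{"dx":0.09,"dy":-0.05,"dz":-1,"rx":0,"ry":0,"rz":0},{"dx":0.09,"dy":-0.05,"dz":-1,"rx":0,"ry":0,"rz":0},{"dx":0,"dy":0,"dz":-1,"rx":0,"ry":0,"rz":0},{"dx":0,"dy":0,"dz":-1,"rx":0,"ry":0,"rz":0},{"dx":0,"dy":0,"dz":-1,"rx":0,"ry":0,"rz":0},{"dx":0,"dy":0,"dz":-1,"rx":0,"ry":0,"rz":0},{"dx":0,"dy":0,"dz":-1,"rx":0,"ry":0,"rz":0},{"dx":0,"dy":0,"dz":-0.6,"rx":0,"ry":0,"rz":0},{"dx":0,"dy":0,"dz":-0.5,"rx":0,"ry":0,"rz":0},{"dx":0,"dy":0,"dz":-0.26,"rx":0,"ry":0,"rz":0}]}}

```text
t: 5.2
tcp_pos: [0.5045, -0.0268, 0.0219]
tool_rot: [0.993, -0.116, -0.0, -0.0]
force: [-0.3, -0.3, 0.2]
finger_gap: 1.002
gripper_force: 0.0
```

Request:
{"api": "move_arm", "payload": {"targets": [{"dx":0,"dy":0,"dz":0,"rx":0,"ry":0,"rz":0},{"dx":0,"dy":0,"dz":0,"rx":0,"ry":0,"rz":0},{"dx":0,"dy":0,"dz":0,"rx":0,"ry":0,"rz":0},{"dx":0,"dy":0,"dz":0,"rx":0,"ry":0,"rz":0},{"dx":0,"dy":0,"dz":0,"rx":0,"ry":0,"rz":0},{"dx":0,"dy":0,"dz":0,"rx":0,"ry":0,"rz":0},{"dx":0,"dy":0,"dz":0,"rx":0,"ry":0,"rz":0},{"dx":0,"dy":0,"dz":0,"rx":0,"ry":0,"rz":0},{"dx":0,"dy":0,"dz":0,"rx":0,"ry":0,"rz":0},{"dx":0,"dy":0,"dz":0,"rx":0,"ry":0,"rz":0}], "claw": 0, "newtons": 60}}

```text
t: 6.45
tcp_pos: [0.5049, -0.0267, 0.0229]
tool_rot: [0.993, -0.116, 0.001, 0.0]
force: [-0.2, 1.0, 6.1]
finger_gap: 0.298
gripper_force: 59.7
```

Run:
```python
from h import *
# board corners from w2 with pose estimated: recover wrist extrinsics relative to tool now, apply old pose
from scipy.spatial.transform import Rotation as R
s=sensors.sense();m=cams.camera_model('wrist');E=np.array(m['extrinsics'])
def T(p,q):
    M=np.eye(4);M[:3,:3]=R.from_quat(q).as_matrix();M[:3,3]=p;return M
X=E@T(s['tcp_pos'],s['tool_rot'])
E2=X@np.linalg.inv(T([0.5008,-0.0223,0.2312],[.99322,-.11628,0,0]));m2=dict(m,extrinsics=E2)
for u,v in((28,172),(150,125),(207,245),(97,283)):print(plane(m2,u,v,.022).round(3))
print('chips',[plane(m2,u,v,.034).round(3)[:2].tolist() for u,v in((80,192),(122,184),(144,224),(119,247))])
print(s['tcp_pos'],s['finger_gap'])
```

```text
[0.591 0.324 0.022]
[0.608 0.157 0.022]
[0.447 0.142 0.022]
[0.429 0.308 0.022]
chips [[0.553, 0.262], [0.55, 0.209], [0.496, 0.203], [0.475, 0.246]]
[ 0.50489766 -0.02672459  0.02293774] 0.29757945103280714
```

Request:
{"api": "move_arm", "payload": {"targets": [{"dx":0,"dy":0,"dz":1,"rx":0,"ry":0,"rz":0},{"dx":0,"dy":0,"dz":1,"rx":0,"ry":0,"rz":0},{"dx":0.07,"dy":0.93,"dz":1,"rx":0,"ry":0,"rz":0.076},{"dx":0.07,"dy":0.93,"dz":0,"rx":0,"ry":0,"rz":0.076},{"dx":0.07,"dy":0.93,"dz":0,"rx":0,"ry":0,"rz":0.076},{"dx":0.07,"dy":0.93,"dz":0,"rx":0,"ry":0,"rz":0.076},{"dx":0.07,"dy":0.93,"dz":0,"rx":0,"ry":0,"rz":0.076},{"dx":0.07,"dy":0.93,"dz":0,"rx":0,"ry":0,"rz":0.076},{"dx":0.07,"dy":0.93,"dz":0,"rx":0,"ry":0,"rz":0.076},{"dx":0.07,"dy":0.93,"dz":0,"rx":0,"ry":0,"rz":0.076}]}}

```text
t: 7.7
tcp_pos: [0.5177, 0.1599, 0.0967]
tool_rot: [0.999, 0.043, -0.001, 0.0]
force: [0.6, -0.2, -2.4]
finger_gap: 0.296
gripper_force: 59.6
```

Run:
```python
from h import *
from scipy.spatial.transform import Rotation as R
s=sensors.sense();print(s['t'],s['tcp_pos'],R.from_quat(s['tool_rot']).as_matrix().round(3).tolist(),s['force'],s['finger_gap'])
im=np.vstack([cams.snapshot('scene')[150:310,150:550],cams.snapshot('top')[170:330,130:530]])[...,::-1];cv2.imwrite('pics/s3.png',cv2.resize(im,None,fx=1.8,fy=1.8))
```

```text
7.7 [0.5177324  0.15992638 0.09665185] [[0.996, 0.087, -0.002], [0.087, -0.996, -0.0], [-0.002, 0.0, -1.0]] [ 0.57304145 -0.24670014 -2.35815278] 0.29618914383393447
```

View pics/s3.png

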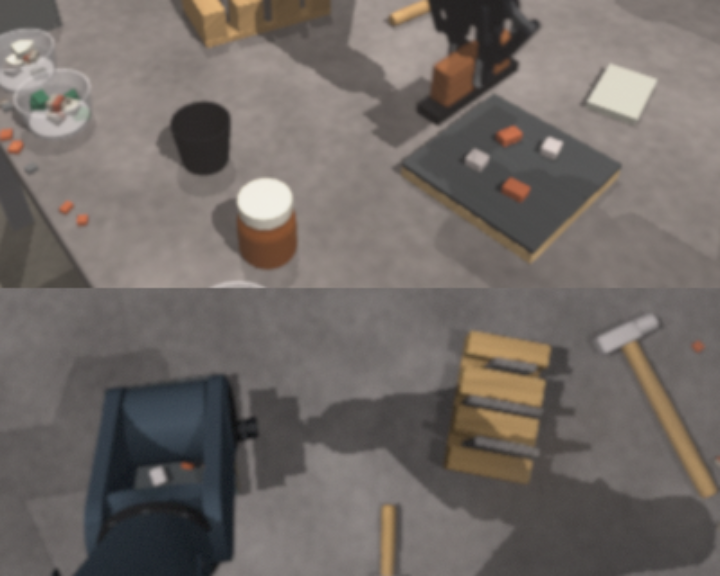

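The scene crop shows the scraper held level at the board's right edge (470,95), parallel to it, with all four chips ahead of it on the board. Lowering next.

Request:
{"api": "move_arm", "payload": {"targets": [{"dx":0,"dy":0,"dz":-0.3,"rx":0,"ry":0,"rz":0},{"dx":0,"dy":0,"dz":-0.3,"rx":0,"ry":0,"rz":0},{"dx":0,"dy":0,"dz":-0.3,"rx":0,"ry":0,"rz":0},{"dx":0,"dy":0,"dz":-0.3,"rx":0,"ry":0,"rz":0},{"dx":0,"dy":0,"dz":-0.3,"rx":0,"ry":0,"rz":0},{"dx":0,"dy":0,"dz":-0.2,"rx":0,"ry":0,"rz":0},{"dx":0,"dy":0,"dz":-0.15,"rx":0,"ry":0,"rz":0},{"dx":0,"dy":0,"dz":-0.15,"rx":0,"ry":0,"rz":0},{"dx":0,"dy":0,"dz":0,"rx":0,"ry":0,"rz":0},{"dx":0,"dy":0,"dz":0,"rx":0,"ry":0,"rz":0}]}}

```text
t: 9.05
tcp_pos: [0.5186, 0.1593, 0.0475]
tool_rot: [0.999, 0.043, 0.0, -0.0]
force: [-0.3, -0.1, -2.7]
finger_gap: 0.299
gripper_force: 59.6
```

Request:
{"api": "move_arm", "payload": {"targets": [{"dx":0,"dy":0.1,"dz":-0.07,"rx":0,"ry":0,"rz":0},{"dx":-0.037,"dy":0.4,"dz":0,"rx":0,"ry":0,"rz":0},{"dx":-0.037,"dy":0.4,"dz":0,"rx":0,"ry":0,"rz":0},{"dx":-0.037,"dy":0.4,"dz":0,"rx":0,"ry":0,"rz":0},{"dx":-0.037,"dy":0.4,"dz":0,"rx":0,"ry":0,"rz":0},{"dx":-0.037,"dy":0.4,"dz":0,"rx":0,"ry":0,"rz":0},{"dx":-0.037,"dy":0.4,"dz":0,"rx":0,"ry":0,"rz":0},{"dx":-0.037,"dy":0.4,"dz":0,"rx":0,"ry":0,"rz":0},{"dx":-0.037,"dy":0.4,"dz":0,"rx":0,"ry":0,"rz":0},{"dx":-0.037,"dy":0.4,"dz":0,"rx":0,"ry":0,"rz":0}]}}

```text
t: 10.3
tcp_pos: [0.5101, 0.2524, 0.0455]
tool_rot: [0.999, 0.043, -0.0, -0.0]
force: [-0.1, -0.9, -1.9]
finger_gap: 0.294
gripper_force: 59.7
```

Request:
{"api": "move_arm", "payload": {"targets": [{"dx":-0.037,"dy":0.4,"dz":0,"rx":0,"ry":0,"rz":0},{"dx":-0.037,"dy":0.4,"dz":0,"rx":0,"ry":0,"rz":0},{"dx":-0.037,"dy":0.4,"dz":0,"rx":0,"ry":0,"rz":0},{"dx":-0.037,"dy":0.4,"dz":0,"rx":0,"ry":0,"rz":0},{"dx":-0.037,"dy":0.4,"dz":0,"rx":0,"ry":0,"rz":0},{"dx":-0.037,"dy":0.4,"dz":0,"rx":0,"ry":0,"rz":0},{"dx":-0.037,"dy":0.4,"dz":0,"rx":0,"ry":0,"rz":0},{"dx":-0.037,"dy":0.4,"dz":0,"rx":0,"ry":0,"rz":0},{"dx":-0.037,"dy":0.4,"dz":0,"rx":0,"ry":0,"rz":0},{"dx":-0.037,"dy":0.4,"dz":0,"rx":0,"ry":0,"rz":0}]}}

```text
t: 11.55
tcp_pos: [0.5007, 0.3524, 0.0453]
tool_rot: [0.999, 0.043, -0.0, 0.0]
force: [-1.0, -0.4, -2.7]
finger_gap: 0.297
gripper_force: 59.7
```

Run:
```python
from h import *
s=sensors.sense();print(s['t'],s['tcp_pos'])
im=cams.snapshot('scene')[160:400,330:640][...,::-1];cv2.imwrite('pics/s4.png',cv2.resize(im,None,fx=2.4,fy=2.4))
```

```text
11.55 [0.50070581 0.35241864 0.04527322]
```

View pics/s4.png

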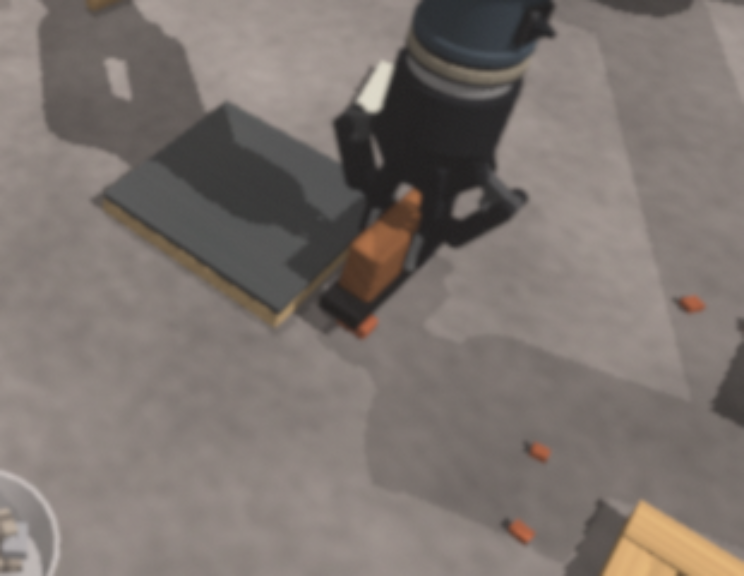

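The scene crop shows the board top empty and one orange chip on the table by the scraper at (367,325). I'll carry the scraper back over the board and set it down on its right-hand side.

Request:
{"api": "move_arm", "payload": {"targets": [{"dx":0,"dy":0,"dz":1,"rx":0,"ry":0,"rz":0},{"dx":0.045,"dy":-1,"dz":1,"rx":0,"ry":0,"rz":0},{"dx":0.045,"dy":-1,"dz":0.4,"rx":0,"ry":0,"rz":0},{"dx":0.045,"dy":-1,"dz":0,"rx":0,"ry":0,"rz":0},{"dx":0.045,"dy":-1,"dz":0,"rx":0,"ry":0,"rz":0},{"dx":0.045,"dy":-1,"dz":0,"rx":0,"ry":0,"rz":0},{"dx":0.045,"dy":-1,"dz":0,"rx":0,"ry":0,"rz":0},{"dx":0.045,"dy":-1,"dz":0,"rx":0,"ry":0,"rz":0},{"dx":0.045,"dy":-1,"dz":0,"rx":0,"ry":0,"rz":0},{"dx":0.045,"dy":-1,"dz":0,"rx":0,"ry":0,"rz":0}]}}

```text
t: 12.85
tcp_pos: [0.511, 0.126, 0.1054]
tool_rot: [0.999, 0.043, -0.0, 0.0]
force: [-0.2, 0.2, -2.6]
finger_gap: 0.297
gripper_force: 59.7
```

Request:
{"api": "move_arm", "payload": {"targets": [{"dx":0,"dy":-0.63,"dz":0,"rx":0,"ry":0,"rz":0},{"dx":0,"dy":-0.63,"dz":0,"rx":0,"ry":0,"rz":0},{"dx":0,"dy":-0.63,"dz":0,"rx":0,"ry":0,"rz":0},{"dx":0,"dy":0,"dz":-0.8,"rx":0,"ry":0,"rz":0},{"dx":0,"dy":0,"dz":-0.8,"rx":0,"ry":0,"rz":0},{"dx":0,"dy":0,"dz":-0.6,"rx":0,"ry":0,"rz":0},{"dx":0,"dy":0,"dz":-0.5,"rx":0,"ry":0,"rz":0},{"dx":0,"dy":0,"dz":-0.3,"rx":0,"ry":0,"rz":0},{"dx":0,"dy":0,"dz":-0.2,"rx":0,"ry":0,"rz":0},{"dx":0,"dy":0,"dz":-0.1,"rx":0,"ry":0,"rz":0}]}}

```text
t: 14.1
tcp_pos: [0.5112, 0.0796, 0.023]
tool_rot: [0.999, 0.043, 0.0, 0.0]
force: [-0.1, 0.2, -1.4]
finger_gap: 0.298
gripper_force: 59.8
```

Request:
{"api": "move_arm", "payload": {"targets": [{"dx":0,"dy":0,"dz":-0.02,"rx":0,"ry":0,"rz":0},{"dx":0,"dy":0,"dz":0,"rx":0,"ry":0,"rz":0},{"dx":0,"dy":0,"dz":0,"rx":0,"ry":0,"rz":0},{"dx":0,"dy":0,"dz":0,"rx":0,"ry":0,"rz":0},{"dx":0,"dy":0,"dz":0,"rx":0,"ry":0,"rz":0},{"dx":0,"dy":0,"dz":0,"rx":0,"ry":0,"rz":0},{"dx":0,"dy":0,"dz":0.2,"rx":0,"ry":0,"rz":0},{"dx":0,"dy":0,"dz":0.6,"rx":0,"ry":0,"rz":0},{"dx":0,"dy":0,"dz":1,"rx":0,"ry":0,"rz":0},{"dx":0,"dy":0,"dz":1,"rx":0,"ry":0,"rz":0}], "claw": 85}}

```text
t: 15.35
tcp_pos: [0.5111, 0.0795, 0.0941]
tool_rot: [0.999, 0.043, 0.0, 0.0]
force: [1.4, 0.1, -0.8]
finger_gap: 0.853
gripper_force: 0.0
```

Run:
```python
from h import *
s=sensors.sense();print(s['t'],s['q'],s['finger_gap'])
m=cams.camera_model('wrist');im=cams.snapshot('wrist')[...,::-1];cv2.imwrite('pics/w5.png',im)
```

```text
15.35 [-6.19243334e-02  5.98540895e-01  1.81977153e+00 -2.13850773e-07
  7.22751684e-01  1.42346547e+00] 0.8531355756985076
```

Request:
{"api": "move_arm", "payload": {"targets": [{"dx":-0.03,"dy":-0.5,"dz":0.66,"rx":0,"ry":0,"rz":0.121},{"dx":-0.03,"dy":-0.5,"dz":0.66,"rx":0,"ry":0,"rz":0.121},{"dx":-0.03,"dy":-0.5,"dz":0.66,"rx":0,"ry":0,"rz":0.121},{"dx":-0.03,"dy":-0.5,"dz":0.66,"rx":0,"ry":0,"rz":0.121},{"dx":-0.03,"dy":-0.5,"dz":0.66,"rx":0,"ry":0,"rz":0.121},{"dx":-0.03,"dy":-0.5,"dz":0.66,"rx":0,"ry":0,"rz":0.121},{"dx":-0.03,"dy":-0.5,"dz":0.66,"rx":0,"ry":0,"rz":0.121},{"dx":-0.03,"dy":-0.5,"dz":0.66,"rx":0,"ry":0,"rz":0.121},{"dx":-0.03,"dy":-0.5,"dz":0.66,"rx":0,"ry":0,"rz":0.121},{"dx":-0.03,"dy":-0.5,"dz":0.66,"rx":0,"ry":0,"rz":0.121}]}}

```text
t: 16.65
tcp_pos: [0.5031, -0.0458, 0.2586]
tool_rot: [0.936, 0.353, 0.0, 0.0]
force: [0.6, 0.4, 0.1]
finger_gap: 0.848
gripper_force: 0.0
```

Request:
{"api": "move_arm", "payload": {"targets": [{"dx":-0.03,"dy":-0.63,"dz":0,"rx":0,"ry":0,"rz":0.121},{"dx":-0.03,"dy":-0.63,"dz":0,"rx":0,"ry":0,"rz":0.121},{"dx":-0.03,"dy":-0.63,"dz":0,"rx":0,"ry":0,"rz":0.121},{"dx":-0.03,"dy":-0.63,"dz":0,"rx":0,"ry":0,"rz":0.121},{"dx":-0.03,"dy":-0.63,"dz":0,"rx":0,"ry":0,"rz":0.121},{"dx":-0.03,"dy":-0.63,"dz":0,"rx":0,"ry":0,"rz":0.121},{"dx":-0.03,"dy":-0.63,"dz":0,"rx":0,"ry":0,"rz":0.121},{"dx":-0.03,"dy":-0.63,"dz":0,"rx":0,"ry":0,"rz":0.121},{"dx":-0.03,"dy":-0.63,"dz":0,"rx":0,"ry":0,"rz":0.121},{"dx":-0.03,"dy":-0.63,"dz":0,"rx":0,"ry":0,"rz":0.121}]}}

```text
t: 17.9
tcp_pos: [0.4956, -0.2032, 0.258]
tool_rot: [0.779, 0.627, 0.0, 0.0]
force: [0.1, -0.4, 0.1]
finger_gap: 0.847
gripper_force: 0.0
```

Run:
```python
from h import *
import json
s=sensors.sense();print(s['t'],s['q'],s['tcp_pos'],s['tool_rot'])
m=cams.camera_model('wrist');im=cams.snapshot('wrist')[...,::-1];cv2.imwrite('pics/w6.png',im)
mt=cams.camera_model('top');cv2.imwrite('pics/t6.png',cams.snapshot('top')[...,::-1])
json.dump({k:np.array(v).tolist() for k,v in m.items() if k in('fx','fy','cx','cy','extrinsics')},open('m6.json','w'))
```

```text
17.9 [-5.97880082e-01  3.74826284e-01  1.62503206e+00  1.89849105e-06
  1.14152435e+00 -3.81659542e-01] [ 0.49563521 -0.20324515  0.25796407] [7.79275454e-01 6.26681542e-01 3.14100756e-05 1.00172383e-04]
```

View pics/w6.png

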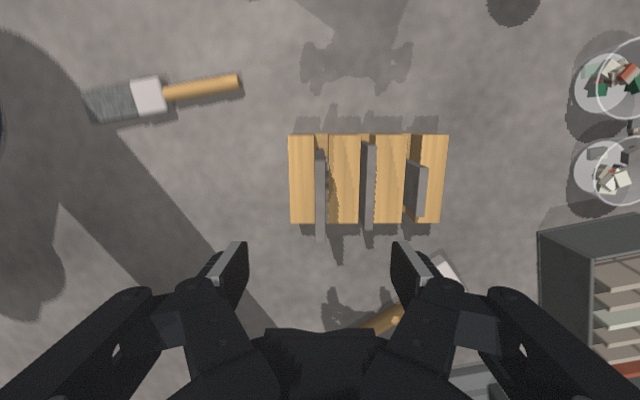

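The wrist view shows the rack aligned with the tool. The tall tablet's top edge runs from (320,160) to (320,241), and the other two tablets are at columns 368 and 417. I'll measure the top face more closely.

Run:
```python
from h import *
import json
m=json.load(open('m6.json'));im=cv2.imread('pics/w6.png').astype(int)
for v in(165,185,205,220,232):print(v,[tuple(im[v,u]) for u in range(310,334)][::1] if v==205 else im[v,310:334].sum(1).tolist())
print(im[150:252:3,320].tolist())
for u,v in((315,241),(326,241),(315,160),(326,160)):print(plane(m,u,v,.14).round(4))
```

```text
165 [462, 458, 461, 421, 315, 358, 371, 371, 365, 369, 374, 378, 380, 375, 353, 250, 258, 370, 378, 331, 420, 419, 421, 454]
185 [459, 466, 451, 423, 379, 358, 372, 366, 368, 369, 366, 365, 372, 371, 345, 234, 197, 210, 221, 260, 261, 268, 278, 323]
205 [(np.int64(109), np.int64(159), np.int64(193)), (np.int64(108), np.int64(155), np.int64(191)), (np.int64(106), np.int64(152), np.int64(188)), (np.int64(106), np.int64(151), np.int64(185)), (np.int64(97), np.int64(133), np.int64(159)), (np.int64(107), np.int64(110), np.int64(114)), (np.int64(123), np.int64(126), np.int64(134)), (np.int64(121), np.int64(126), np.int64(132)), (np.int64(120), np.int64(123), np.int64(130)), (np.int64(124), np.int64(128), np.int64(134)), (np.int64(124), np.int64(127), np.int64(135)), (np.int64(122), np.int64(127), np.int64(135)), (np.int64(122), np.int64(127), np.int64(134)), (np.int64(122), np.int64(127), np.int64(135)), (np.int64(117), np.int64(121), np.int64(129)), (np.int64(94), np.int64(102), np.int64(109)), (np.int64(97), np.int64(109), np.int64(114)), (np.int64(105), np.int64(115), np.int64(124)), (n
[... 495 characters left out ...]
250, 259, 252, 249, 257, 261]
[[87, 90, 97], [81, 86, 92], [80, 83, 89], [87, 92, 98], [117, 122, 128], [119, 124, 131], [116, 121, 127], [117, 122, 128], [115, 121, 126], [117, 123, 127], [117, 121, 128], [115, 120, 127], [116, 120, 127], [121, 125, 131], [119, 124, 130], [125, 129, 136], [127, 132, 137], [125, 130, 137], [124, 126, 135], [120, 124, 131], [118, 122, 130], [117, 123, 129], [123, 127, 134], [125, 130, 136], [125, 128, 135], [125, 130, 136], [122, 126, 132], [123, 128, 134], [122, 128, 133], [125, 131, 136], [127, 130, 137], [116, 121, 127], [118, 123, 129], [120, 124, 130]]
[ 0.4816 -0.2469  0.14  ]
[ 0.4921 -0.2492  0.14  ]
[ 0.4988 -0.1701  0.14  ]
[ 0.5085 -0.1722  0.14  ]
```

Run:
```python
import cv2
w=cv2.imread('pics/w6.png')[150:250,280:360];t=cv2.imread('pics/t6.png')[190:310,110:350]
a=cv2.resize(w,(480,600),interpolation=0);b=cv2.resize(t,(320,160));b=cv2.copyMakeBorder(b,0,440,0,0,0)
cv2.imwrite('pics/c6.png',cv2.hconcat([a,b]))
```

```text
(no output)
```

View pics/c6.png

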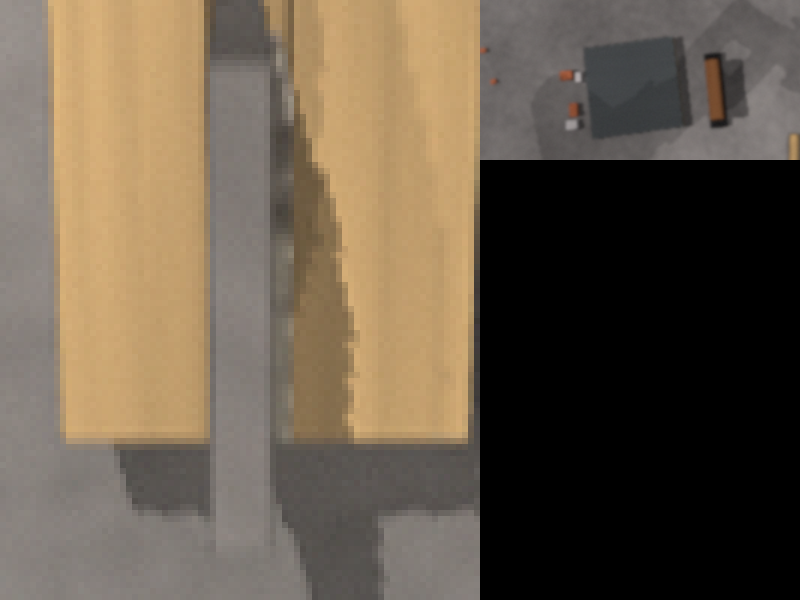

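The crops show the board empty, all four chips on the table to its left, the scraper standing on its right, and the tall tablet's 10 mm top slab at columns 315–325, rows 160–242. Descending onto it.

Request:
{"api": "move_arm", "payload": {"targets": [{"dx":-0.03,"dy":-0.25,"dz":-0.8,"rx":0,"ry":0,"rz":0},{"dx":0,"dy":0,"dz":-0.8,"rx":0,"ry":0,"rz":0},{"dx":0,"dy":0,"dz":-0.8,"rx":0,"ry":0,"rz":0},{"dx":0,"dy":0,"dz":-0.8,"rx":0,"ry":0,"rz":0},{"dx":0,"dy":0,"dz":-0.8,"rx":0,"ry":0,"rz":0},{"dx":0,"dy":0,"dz":-0.5,"rx":0,"ry":0,"rz":0},{"dx":0,"dy":0,"dz":-0.5,"rx":0,"ry":0,"rz":0},{"dx":0,"dy":0,"dz":-0.5,"rx":0,"ry":0,"rz":0},{"dx":0,"dy":0,"dz":-0.2,"rx":0,"ry":0,"rz":0},{"dx":0,"dy":0,"dz":-0.1,"rx":0,"ry":0,"rz":0}], "claw": 50}}

```text
t: 19.25
tcp_pos: [0.4953, -0.2093, 0.1123]
tool_rot: [0.78, 0.626, -0.0, -0.0]
force: [-0.9, -0.5, -0.3]
finger_gap: 0.499
gripper_force: 0.0
```

Request:
{"api": "move_arm", "payload": {"targets": [{"dx":0,"dy":0,"dz":0,"rx":0,"ry":0,"rz":0},{"dx":0,"dy":0,"dz":0,"rx":0,"ry":0,"rz":0},{"dx":0,"dy":0,"dz":0,"rx":0,"ry":0,"rz":0},{"dx":0,"dy":0,"dz":0,"rx":0,"ry":0,"rz":0},{"dx":0,"dy":0,"dz":0,"rx":0,"ry":0,"rz":0},{"dx":0,"dy":0,"dz":0,"rx":0,"ry":0,"rz":0},{"dx":0,"dy":0,"dz":0,"rx":0,"ry":0,"rz":0},{"dx":0,"dy":0,"dz":0,"rx":0,"ry":0,"rz":0},{"dx":0,"dy":0,"dz":0,"rx":0,"ry":0,"rz":0},{"dx":0,"dy":0,"dz":0,"rx":0,"ry":0,"rz":0}], "claw": 0, "newtons": 80}}

```text
t: 20.5
tcp_pos: [0.4955, -0.2094, 0.1131]
tool_rot: [0.78, 0.626, 0.0, 0.0]
force: [-0.5, 0.5, 5.6]
finger_gap: 0.099
gripper_force: 79.2
```

Request:
{"api": "move_arm", "payload": {"targets": [{"dx":0,"dy":0,"dz":0.2,"rx":0,"ry":0,"rz":0},{"dx":0,"dy":0,"dz":0.3,"rx":0,"ry":0,"rz":0},{"dx":0,"dy":0,"dz":0.4,"rx":0,"ry":0,"rz":0},{"dx":0,"dy":0,"dz":0.5,"rx":0,"ry":0,"rz":0},{"dx":0,"dy":0,"dz":0.6,"rx":0,"ry":0,"rz":0},{"dx":0,"dy":0,"dz":0.6,"rx":0,"ry":0,"rz":0},{"dx":0,"dy":0,"dz":0.6,"rx":0,"ry":0,"rz":0},{"dx":0,"dy":0,"dz":0.6,"rx":0,"ry":0,"rz":0},{"dx":0,"dy":0,"dz":0.6,"rx":0,"ry":0,"rz":0},{"dx":0,"dy":0,"dz":0.4,"rx":0,"ry":0,"rz":0}]}}

```text
t: 21.75
tcp_pos: [0.4955, -0.2094, 0.2338]
tool_rot: [0.78, 0.626, 0.0, 0.001]
force: [-0.2, -0.2, -2.5]
finger_gap: 0.098
gripper_force: 78.0
```

Run:
```python
from h import *
s=sensors.sense();print(s['t'],s['q'],s['force'],s['ft_torque'])
from scipy.spatial.transform import Rotation as R
# goal: tablet x yaw 5.3 deg, leaned 45; offsets tablet rel tool at present
Rt=R.from_quat(s['tool_rot']); Rtab=R.from_euler('z',-12.5,degrees=True); rel=Rtab.inv()*Rt
off=Rtab.inv().apply(np.array(s['tcp_pos'])-np.array([0,0,0]))
# tcp in tablet frame (foot origin): x=-2mm, y~0, z = tcp_z at grasp(.1131)-.010
tcp_tab=np.array([-.002,0,.1031])
G=R.from_euler('z',5.3,degrees=True)*R.from_euler('y',-45,degrees=True)
C=np.array([.518,.2315,0]); c_tab=np.array([0,0,.065])
for foot in(.125,):
    # lowest point of foot at z=.022+foot
    cz=.022+.10+ .065*np.cos(np.pi/4)+.007*np.sin(np.pi/4)
    p=C+[0,0,cz]+G.apply(tcp_tab-c_tab); print('centre z',cz,'tcp goal',p)
print('rotvec step yaw 17.8 then', 'tilt axis', G.apply([0,-1,0]))
im=np.vstack([cams.snapshot('scene')[:200,150:470],cams.snapshot('wrist')[100:300,160:480]])[...,::-1];cv2.imwrite('pics/s7.png',cv2.resize(im,None,fx=1.5,fy=1.5))
```

```text
21.75 [-6.07628803e-01  4.07076215e-01  1.64918391e+00  2.33325201e-05
  1.08421953e+00 -3.89363191e-01] [-0.18991654 -0.19860514 -2.4862086 ] [-0.00776308  0.0057518  -0.01293587]
centre z 0.17291168824543143 tcp goal [0.48976624 0.22888083 0.19843824]
rotvec step yaw 17.8 then tilt axis [ 0.09237059 -0.9957247   0.        ]
```

View pics/s7.png

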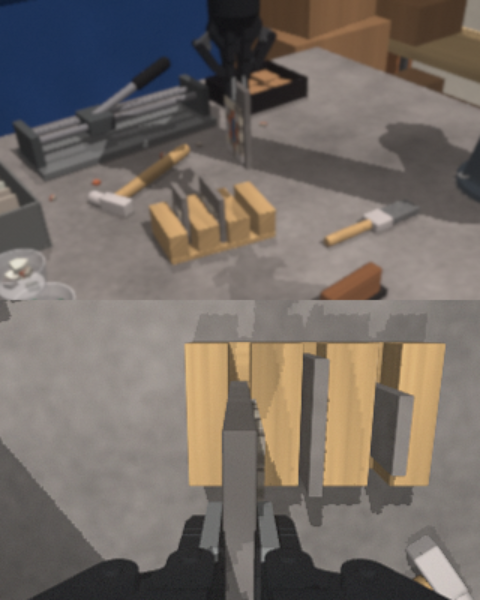

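The scene and wrist crops show the tall tablet held upright clear of the rack at (240,130), with the other two tablets still in their slots. Carrying it to the board while yawing to line up.

Request:
{"api": "move_arm", "payload": {"targets": [{"dx":0,"dy":0.6,"dz":0.2,"rx":0,"ry":0,"rz":0.03},{"dx":0,"dy":0.9,"dz":0,"rx":0,"ry":0,"rz":0.03},{"dx":0,"dy":0.9,"dz":0,"rx":0,"ry":0,"rz":0.03},{"dx":0,"dy":0.9,"dz":0,"rx":0,"ry":0,"rz":0.03},{"dx":0,"dy":0.9,"dz":0,"rx":0,"ry":0,"rz":0.03},{"dx":0,"dy":0.9,"dz":0,"rx":0,"ry":0,"rz":0.03},{"dx":0,"dy":0.9,"dz":0,"rx":0,"ry":0,"rz":0.03},{"dx":0,"dy":0.9,"dz":0,"rx":0,"ry":0,"rz":0.03},{"dx":0,"dy":0.9,"dz":0,"rx":0,"ry":0,"rz":0.03},{"dx":0,"dy":0.9,"dz":0,"rx":0,"ry":0,"rz":0.03}]}}

```text
t: 23.1
tcp_pos: [0.494, 0.0108, 0.2371]
tool_rot: [0.728, 0.686, -0.0, -0.001]
force: [0.2, -0.8, -3.7]
finger_gap: 0.099
gripper_force: 78.0
```

Request:
{"api": "move_arm", "payload": {"targets": [{"dx":0,"dy":0.9,"dz":0,"rx":0,"ry":0,"rz":0.03},{"dx":0,"dy":0.9,"dz":0,"rx":0,"ry":0,"rz":0.03},{"dx":0,"dy":0.9,"dz":0,"rx":0,"ry":0,"rz":0.03},{"dx":0,"dy":0.9,"dz":0,"rx":0,"ry":0,"rz":0.03},{"dx":0,"dy":0.9,"dz":0,"rx":0,"ry":0,"rz":0.03},{"dx":0,"dy":0.9,"dz":0,"rx":0,"ry":0,"rz":0.03},{"dx":0,"dy":0.9,"dz":0,"rx":0,"ry":0,"rz":0.03},{"dx":0,"dy":0.9,"dz":0,"rx":0,"ry":0,"rz":0.03},{"dx":0,"dy":0.7,"dz":0,"rx":0,"ry":0,"rz":0.03},{"dx":0,"dy":0.4,"dz":0,"rx":0,"ry":0,"rz":0.03}]}}

```text
t: 24.35
tcp_pos: [0.4943, 0.2172, 0.2373]
tool_rot: [0.671, 0.741, -0.0, -0.0]
force: [0.7, -0.3, -3.3]
finger_gap: 0.101
gripper_force: 78.0
```

Request:
{"api": "move_arm", "payload": {"targets": [{"dx":-0.02,"dy":0.05,"dz":0,"rx":0.014,"ry":-0.15,"rz":0},{"dx":-0.02,"dy":0.05,"dz":-0.1,"rx":0.014,"ry":-0.15,"rz":0},{"dx":-0.02,"dy":0.05,"dz":-0.1,"rx":0.014,"ry":-0.15,"rz":0},{"dx":-0.02,"dy":0,"dz":-0.1,"rx":0.014,"ry":-0.15,"rz":0},{"dx":-0.02,"dy":0,"dz":-0.1,"rx":0.014,"ry":-0.15,"rz":0},{"dx":-0.02,"dy":0,"dz":-0.1,"rx":0.014,"ry":-0.15,"rz":0},{"dx":-0.02,"dy":0,"dz":-0.1,"rx":0.014,"ry":-0.15,"rz":0},{"dx":-0.02,"dy":0,"dz":-0.1,"rx":0.014,"ry":-0.15,"rz":0},{"dx":-0.02,"dy":0,"dz":-0.1,"rx":0.014,"ry":-0.15,"rz":0},{"dx":-0.02,"dy":0,"dz":-0.1,"rx":0.014,"ry":-0.15,"rz":0}]}}

```text
t: 25.6
tcp_pos: [0.4962, 0.2101, 0.2259]
tool_rot: [0.641, 0.695, 0.228, 0.232]
force: [0.1, 0.1, -3.0]
finger_gap: 0.098
gripper_force: 78.5
```

Run:
```python
from h import *
from scipy.spatial.transform import Rotation as R
s=sensors.sense();print(s['t'],s['q'],s['tcp_pos'],s['force'],s['finger_gap'])
M=R.from_quat(s['tool_rot']).as_matrix();print(M.round(3))
# tablet axes from the tool: z=-tool z, x=+-tool y
z=-M[:,2];x=M[:,1]*np.sign(M[0,1]);y=np.cross(z,x)
c=np.array(s['tcp_pos'])+.002*x+(.065-.1031)*z;foot=c-.065*z
print('centre',c.round(4),'foot',foot.round(4),'lean',np.degrees(np.arccos(z[2])).round(1),'x',x.round(3),'foot low',foot[2]-.007*abs(x[2]))
im=cams.snapshot('scene')[...,::-1];cv2.imwrite('pics/s8.png',im)
```

```text
25.6 [ 0.27684896  0.32654848  2.10448287 -1.18085226  0.16286884  1.32253064] [0.4961826 0.2101225 0.2259476] [ 0.05277337  0.12755458 -2.99610976] 0.09786365471031844
[[-0.069  0.785  0.615]
 [ 0.997  0.073  0.019]
 [-0.03   0.615 -0.788]]
centre [0.5212 0.211  0.1971] foot [0.5612 0.2122 0.1459] lean 38.0 x [0.785 0.073 0.615] foot low 0.14161376213440194
```

```bash
cat > k.py <<'E'
import numpy as np
from scipy.optimize import least_squares
from scipy.spatial.transform import Rotation as R
from station import sensors
D=[([-1.3335,.5283,1.4336,0,1.1814,-.1785],[.2523,-.5712,.2305]),([-.2678,.3618,1.7382,.002,1.0414,1.535],[.5008,-.0218,.2312]),
([-.0619,.5985,1.8198,0,.7228,1.4235],[.5111,.0795,.0941]),([-.5979,.3748,1.625,0,1.1415,-.3817],[.4956,-.2032,.258]),([-.6076,.4071,1.6492,0,1.0842,-.3894],[.4955,-.2094,.2338])]
s=sensors.sense();D.append((s['q'],s['tcp_pos']))
def fk(q,p):
    h,a,b,L1,L2,d5,T=p;e=R.from_euler
    r1=e('z',q[0]);r2=r1*e('y',q[1]);r3=r2*e('y',q[2]);r4=r3*e('z',q[3]);r5=r4*e('y',q[4]);r6=r5*e('z',-q[5])
    return r1.apply([a,b,h])+r2.apply([0,0,L1])+r3.apply([0,0,L2])+r4.apply([0,d5,0])+r5.apply([0,0,T]),r6
f=least_squares(lambda p:np.concatenate([fk(q,p)[0]-x for q,x in D]+[1e-4*(p-[.3,0,0.05,.45,.4,.05,.3])]),[.3,0,.05,.45,.4,.05,.3])
P=f.x
E
python3 - <<'E'
from k import *
print(P.round(3),np.abs(f.fun[:-7]).max())
for q,x in D[:1]+D[-1:]: print(fk(q,P)[1].as_matrix().round(3).tolist())
M=R.from_quat(s['tool_rot']);print(M.as_matrix().round(3).tolist())
# tool offset: constant R6 correction
K=fk(s['q'],P)[1].inv()*M;print('K',K.as_rotvec().round(3))
tcp_tab=np.array([-.002,0,.1031]);x0=M.as_matrix()
tabinTool=None
z=-x0[:,2];xx=x0[:,1];yy=np.cross(z,xx);Tab=R.from_matrix(np.c_[xx,yy,z]);rel=Tab.inv()*M
lo=np.array([-3.08,-.75,.22,-1.43,0,-2.85]);hi=np.array([3.08,2.2,2.44,4.57,2.65,2.85])
for yaw in(5.3,13,40,95,-85):
  for foot in(.10,.13,.16,.20):
    G=R.from_euler('z',yaw,degrees=True)*R.from_euler('y',-45,degrees=True)
    c=np.array([.518,.2315,.022+foot+.051]);p=c+G.apply(tcp_tab-[0,0,.065]);Rg=G*rel
    best=None
    for q0 in ([.25,.3,2,0,.4,.4],[.25,.3,2,1,.8,0.],[.25,.3,2,-1,.8,0],[.25,.3,2,1,.8,-1.5],[.25,.3,2,-1,.8,1.5],[.25,.3,2,3.1,.3,-2.7]):
        g=least_squares(lambda q:np.r_[(fk(q,P)[0]-p)*5,((fk(q,P)[1]*K).inv()*Rg).as_rotvec()],q0,bounds=(lo,hi))
        if best is None or g.cost<best.cost-1e-7 :best=g
    print(yaw,foot,p.round(3),'cost %.1e'%best.cost,best.x.round(2))
E
```

```text
[ 0.169 -0.002  0.114  0.519  0.359 -0.005  0.239] 0.023140376896319426
[[-0.059, 0.998, -0.0], [0.998, 0.059, 0.002], [0.002, -0.0, -1.0]]
[[0.728, -0.301, 0.616], [-0.396, -0.918, 0.02], [0.56, -0.258, -0.788]]
[[-0.07, 0.785, 0.616], [0.997, 0.074, 0.02], [-0.03, 0.615, -0.788]]
K [ 0.     0.    -2.052]
5.3 0.1 [0.49  0.229 0.199] cost 4.5e-22 [0.27 0.32 2.22 3.77 0.22 0.01]
5.3 0.13 [0.49  0.229 0.229] cost 2.6e-27 [0.28 0.27 2.18 4.16 0.15 0.4 ]
5.3 0.16 [0.49  0.229 0.259] cost 2.7e-06 [ 0.29  0.22  2.13 -1.43  0.14  1.09]
5.3 0.2 [0.49  0.229 0.299] cost 9.0e-27 [ 0.3   0.16  2.06 -0.78  0.2   1.75]
13 0.1 [0.49  0.225 0.199] cost 6.4e-19 [ 0.2   0.31  2.24  3.03  0.19 -0.57]
13 0.13 [0.49  0.225 0.229] cost 2.2e-24 [ 0.2   0.25  2.19  2.9   0.09 -0.7 ]
13 0.16 [0.49  0.225 0.259] cost 6.9e-29 [ 0.23  0.2   2.14 -0.01  0.01  2.65]
13 0.2 [0.49  0.225 0.299] cost 5.4e-28 [ 0.23  0.14  2.07 -0.    0.14  2.66]
40 0.1 [0.496 0.213 0.199] cost 6.1e-28 [-0.03  0.32  2.21  1.61  0.49 -1.45]
40 0.13 [0.496 0.213 0.229] cost 6.2e-23 [-0.02  0.26  2.16  1.43  0.49 -1.66]
40 0.16 [0.496 0.213 0.259] cost 1.5e-19 [-0.02  0.21  2.12  1.26  0.51 -1.85]
40 0.2 [0.496 0.213 0.299] cost 2.1e-31 [-0.02  0.15  2.05  1.06  0.56 -2.08]
95 0.1 [0.52  0.203 0.199] cost 7.2e-19 [-0.14  0.54  1.78  0.83  1.2  -1.35]
95 0.13 [0.52  0.203 0.229] cost 1.5e-18 [-0.14  0.5   1.75  0.81  1.25 -1.41]
95 0.16 [0.52  0.203 0.259] cost 1.9e-31 [-0.14  0.46  1.71  0.8   1.3  -1.47]
95 0.2 [0.52  0.203 0.299] cost 7.6e-31 [-0.14  0.42  1.65  0.78  1.37 -1.54]
-85 0.1 [0.516 0.26  0.199] cost 2.0e-25 [ 0.54  0.73  1.41 -0.7   1.45  0.39]
-85 0.13 [0.516 0.26  0.229] cost 4.9e-26 [ 0.54  0.7   1.37 -0.69  1.5   0.43]
-85 0.16 [0.516 0.26  0.259] cost 2.5e-26 [ 0.54  0.67  1.33 -0.69  1.55  0.47]
-85 0.2 [0.516 0.26  0.299] cost 1.6e-24 [ 0.54  0.64  1.27 -0.69  1.63  0.53]
```

The arm is close to a wrist singularity in this lean direction. I'll stand the tablet upright again, yaw it 90°, and lean it sideways instead.

Request:
{"api": "move_arm", "payload": {"targets": [{"dx":0,"dy":0,"dz":0.1,"rx":-0.004,"ry":0.127,"rz":0},{"dx":0,"dy":0,"dz":0.1,"rx":-0.004,"ry":0.127,"rz":0},{"dx":0,"dy":0,"dz":0.1,"rx":-0.004,"ry":0.127,"rz":0},{"dx":0,"dy":0,"dz":0.1,"rx":-0.004,"ry":0.127,"rz":0},{"dx":0,"dy":0,"dz":0.1,"rx":-0.004,"ry":0.127,"rz":0},{"dx":0,"dy":0,"dz":0,"rx":-0.004,"ry":0.127,"rz":0},{"dx":0,"dy":0,"dz":0,"rx":-0.004,"ry":0.127,"rz":0},{"dx":0,"dy":0,"dz":0,"rx":-0.004,"ry":0.127,"rz":0},{"dx":0,"dy":0,"dz":0,"rx":-0.004,"ry":0.127,"rz":0},{"dx":0,"dy":0,"dz":0,"rx":-0.004,"ry":0.127,"rz":0}]}}

```text
t: 26.9
tcp_pos: [0.4986, 0.206, 0.2376]
tool_rot: [0.678, 0.734, 0.015, 0.026]
force: [0.4, 0.9, -3.2]
finger_gap: 0.098
gripper_force: 78.5
```

```bash
cat > st.py <<'E'
from h import *
from scipy.spatial.transform import Rotation as R
def st():
    s=sensors.sense();print(s['t'],s['q'].round(2) if hasattr(s['q'],'round') else s['q'],np.round(s['tcp_pos'],4),np.round(s['force'],1),s['finger_gap'])
    M=R.from_quat(s['tool_rot']).as_matrix()
    z=-M[:,2];x=M[:,1];y=np.cross(z,x)
    c=np.array(s['tcp_pos'])+.002*x+(.065-.1031)*z;foot=c-.065*z
    print('centre',c.round(4),'foot',foot.round(4),'lean',np.degrees(np.arccos(z[2])).round(1),'x',x.round(3),'z',z.round(3))
E
python3 -c "
from st import *;st()"
```

```text
26.9 [ 0.2   0.39  1.68 -0.03  1.03  0.13] [0.4986 0.206  0.2376] [ 0.4  0.9 -3.2] 0.09836416552929599
centre [0.5028 0.2056 0.1997] foot [0.5066 0.2047 0.1348] lean 3.4 x [0.995 0.08  0.057] z [-0.059  0.013  0.998]
```

Request:
{"api": "move_arm", "payload": {"targets": [{"dx":0.08,"dy":0,"dz":0,"rx":0,"ry":0,"rz":0.3},{"dx":0.08,"dy":0,"dz":0,"rx":0,"ry":0,"rz":0.3},{"dx":0.08,"dy":0,"dz":0,"rx":0,"ry":0,"rz":0.3},{"dx":0.08,"dy":0,"dz":0,"rx":0,"ry":0,"rz":0.3},{"dx":0.08,"dy":0,"dz":0,"rx":0,"ry":0,"rz":0.3},{"dx":0.08,"dy":0,"dz":0,"rx":0,"ry":0,"rz":0.3},{"dx":0.08,"dy":0,"dz":0,"rx":0,"ry":0,"rz":0.3},{"dx":0.08,"dy":0,"dz":0,"rx":0,"ry":0,"rz":0.3},{"dx":0.08,"dy":0,"dz":0,"rx":0,"ry":0,"rz":0.3},{"dx":0.08,"dy":0,"dz":0,"rx":0,"ry":0,"rz":0.3}]}}

```text
t: 28.15
tcp_pos: [0.5188, 0.2059, 0.2375]
tool_rot: [-0.043, 0.999, 0.032, 0.009]
force: [0.4, -0.4, -2.6]
finger_gap: 0.098
gripper_force: 78.6
```

Request:
{"api": "move_arm", "payload": {"targets": [{"dx":0,"dy":0,"dz":0,"rx":0.138,"ry":0.012,"rz":0},{"dx":0,"dy":0,"dz":-0.1,"rx":0.138,"ry":0.012,"rz":0},{"dx":0,"dy":0,"dz":-0.1,"rx":0.138,"ry":0.012,"rz":0},{"dx":0,"dy":0,"dz":-0.1,"rx":0.138,"ry":0.012,"rz":0},{"dx":0,"dy":0,"dz":-0.2,"rx":0.138,"ry":0.012,"rz":0},{"dx":0,"dy":0,"dz":-0.2,"rx":0.138,"ry":0.012,"rz":0},{"dx":0,"dy":0,"dz":-0.2,"rx":0.138,"ry":0.012,"rz":0},{"dx":0,"dy":0,"dz":-0.1,"rx":0.138,"ry":0.012,"rz":0},{"dx":0,"dy":0,"dz":-0.1,"rx":0.138,"ry":0.012,"rz":0},{"dx":0,"dy":0,"dz":-0.1,"rx":0.138,"ry":0.012,"rz":0}]}}

```text
t: 29.4
tcp_pos: [0.5203, 0.2049, 0.2078]
tool_rot: [-0.033, 0.923, 0.384, -0.006]
force: [-0.3, -0.7, -2.8]
finger_gap: 0.102
gripper_force: 78.6
```

Run:
```python
from st import *
st()
im=cams.snapshot('scene')[60:330,220:620][...,::-1];cv2.imwrite('pics/s9.png',cv2.resize(im,None,fx=1.9,fy=1.9))
```

```text
29.4 [-0.22  0.57  1.77  0.82  1.21 -2.33] [0.5203 0.2049 0.2078] [-0.3 -0.7 -2.8] 0.1019304447191909
centre [0.5189 0.2333 0.1824] foot [0.5165 0.2793 0.1365] lean 45.2 x [-0.057  0.703  0.709] z [ 0.036 -0.708  0.705]
```

Request:
{"api": "move_arm", "payload": {"targets": [{"dx":0,"dy":0,"dz":0,"rx":0,"ry":0,"rz":0},{"dx":0,"dy":0,"dz":0,"rx":0,"ry":0,"rz":0},{"dx":0,"dy":0,"dz":0,"rx":0,"ry":0,"rz":0},{"dx":0,"dy":0,"dz":0,"rx":0,"ry":0,"rz":0},{"dx":0,"dy":0,"dz":0,"rx":0,"ry":0,"rz":0},{"dx":0,"dy":0,"dz":0,"rx":0,"ry":0,"rz":0},{"dx":0,"dy":0,"dz":0,"rx":0,"ry":0,"rz":0},{"dx":0,"dy":0,"dz":0,"rx":0,"ry":0,"rz":0},{"dx":0,"dy":0,"dz":0,"rx":0,"ry":0,"rz":0},{"dx":0,"dy":0,"dz":0,"rx":0,"ry":0,"rz":0}]}}

```text
t: 30.7
tcp_pos: [0.519, 0.205, 0.2075]
tool_rot: [-0.032, 0.923, 0.383, -0.008]
force: [-0.8, -0.7, -2.6]
finger_gap: 0.101
gripper_force: 78.7
```

Run:
```python
from st import *
from station import order
st();print(order.sign_off())
```

```text
30.7 [-0.22  0.57  1.77  0.81  1.21 -2.32] [0.519  0.205  0.2075] [-0.8 -0.7 -2.6] 0.10097387219570648
centre [0.5174 0.2333 0.182 ] foot [0.5148 0.2792 0.136 ] lean 45.0 x [-0.053  0.705  0.707] z [ 0.039 -0.706  0.707]
the job is handed in; nothing more can be done
None
```

Handed in at about 31 s: the chips are swept off, the scraper stands on the table to the right of the board, and the tall tablet is held over the board's middle, leaned 45° face up with its foot about 109 mm above it; that final pose comes from the arm's readings, since I had no pictures left to view.

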